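# Turn an empty stack-nest tote half round and stack it on the full one

### The job

Two empty parts totes stand nested on the left: take the upper one out and stack it on the full tote in the metal channel on the right, turned so that its dipped front faces the opposite way to the full tote's front, fully home and level on the shoulders inside the rim, then let go. The full tote may stand anywhere along its channel, so feel for its mouth and set down gently: never bear hard on it (2.5 kg at the very most) nor let the tote drop in onto the parts. Leave the other empty tote standing where it is and do not knock over the white bottle.

Things in the scene. Friction and masses are not known exactly. Their poses are not given: they have to be found in the camera images.
- tote_centre (a point): Centre of the upper empty tote (to be stacked): loose, 0.16 kg, grey plastic, 130 long (x) x 62 wide (y) x 72 high; 36 above its underside. x runs from its front (-x) to its rear, z up. The top 39 is a straight band, 130 x 62 outside, walls 3, mouth 124 x 56: grip it across the 62 on its flat long sides. It starts nested in the spare, same heading. All three totes are alike.
- tote_front (a point): Middle of that tote's front wall, outside, 65 from its centre along -x, 36 above its underside: tells which end is the front. The front wall is dipped in the middle (14 lower over 32) and bears a blank white card holder; the rear wall is plain.
- tote_foot (a point): Centre of that tote's underside. The lower 33 is a narrower body, tapering to 118 x 50 at the underside: in front only a middle nose 20 wide reaches full length (corners grooved), at the rear only two corner prongs do (middle grooved). Stacked, the foot sits 8 deep in the mouth below, with about 2.5 play each way lengthways and sideways.
- tote_rim (a point): Centre of that tote's mouth, 72 above its underside. In each tote, 8 below the rim, are shoulders 16 deep: one in each front corner, one mid-rear. Same heading as the tote below: nose and prongs pass the shoulders and it nests, underside 39 above the lower one's. Turned half round: they land on the shoulders and it stacks, underside 64 above the lower one's.
- spare_centre (a point): Centre (36 above the underside) of the lower empty tote, in which the other is nested; same shape and axes, loose, 0.22 kg, standing on the bench. It stays there.
- channel: Aluminium channel fixed to the bench, 204 long (x) x 59 wide (y) x 20 high, rubber-lined; origin in the middle of its underside. The full tote (0.8 kg, small parts up to 30 high) stands in it, centred sideways and in line, its front towards the channel's -x. Where along x it stands is NOT measured: its centre is anywhere from -28 to +28 from this origin.
- channel_floor (a point): Middle of the channel's rubber lining, 5 above its origin; the rubber gives 1 mm for every 6 N of downward push. The full tote's underside is at this height, its shoulders 64 and its rim 72 above it. The full tote slides along if pushed with over 4 N or so, within the same +-28, and cannot come out. Stacked home, the empty tote's centre is 100 above this point.
- solvent_bottle: White squeeze bottle, 62 across x 156 high, loose on the bench left of the nested totes; origin in the middle of its underside. Must stay upright.
Mind the look-alikes: they are no part of the job. What is shaped like the part that bears tote_centre but purple is not meant.

How it is judged:
By the outcome, as a careful person would: the job done as asked, in the order asked, and still so for the second after the job is handed in, with the robot touching nothing.
It also fails if it takes over 48 s, if anything falls off the work surface, if the arm or the gripper's body presses on something with over 40 N, if the wrist force passes 120 N, or if a joint passes its speed limit or range.

### The arm

A 7-joint arm with a two-finger parallel gripper is mounted at the origin on a cart in front of the work surface, level with it; the furniture and walls round the work are solid. World frame = base frame: x ahead of the robot, y to its left, z up, the work surface at z = 0. Lengths are in m, angles in rad, forces in N, time in s.
With the tool pointing down it reaches from about 0.4 to 0.85 m from the base axis. Payload 4.5 kg.
Tool frame: the origin (TCP) lies between the finger pads; the fingertips stand 11 mm ahead of it and the grasp point (between the pads) lies 8 mm behind it (r.nose_length is the distance from the TCP to the fingertips, in m); z points along the fingers, y is the line along which they close (so a half turn about z gives the same grasp; the last joint's range is limited). The gripper opens to 88 mm and grips with 3 to 60 N. Pads are 18 mm wide; open, the fingers measure 123 mm over their backs; the gripper's body (75 mm by 187 mm) begins 45 mm behind the grasp point.
Start: joints at [1.222, 0.689, -0.195, 1.565, 0.157, 0.902, -0.215], TCP at [0.233, -0.58, 0.25] pointing down, gripper open.
Joint ranges: [-3.01, 3.01], [-0.46, 2.08], [-1.47, 1.51], [0.13, 2.56], [-1, 4.14], [0.04, 2.09], [-2.66, 2.66]. Speed limits (rad/s): [2.57, 2.57, 3.14, 3.14, 3.14, 3.14, 3.14].

### API

Orientations are given as a unit quaternion [x, y, z, w].
In Python, from plant import get_state, snapshot, camera_model, r gives the robot as it stands.
- The arm moves only by the shell command python3 -m inch 'ROWS' [FORCE]. ROWS is text: rows parted by semicolons, each of 7 numbers parted by spaces: the opening, from -1 (shut) to 1 (fully open), then the shift along the tool's x, y, z in m, then the turn, a rotation vector about the tool's x, y, z in rad. A call has 1 to 20 rows; each row shifts and turns the commanded pose from where the row before left it, along the tool's axes as they then stand; what a row does not reach is not made up. A row lasts 1/12 s, in which the tool goes at most 41.7 mm and 7.16 degrees, less where a joint would pass 70% of its speed; a pose out of reach is approached as far as the arm can. A call is refused whole if a number of a shift passes 0.0417 or a number of a turn 0.125, either way. A call with a gripper value outside its range is refused whole. The fingers move at their own pace and stop on an object; FORCE is the grip in N (left out, the last holds). Time passes only in rows, so rows that do not move let the fingers close. It gives the time, the measured TCP pose, the force, the opening and the grip force at its end, in the units of the state.
- get_state(): the state, without advancing time (a new reading comes with each control period).
- snapshot(name): name is "scene" or "top"; returns (picture, depth): 384x512x3 uint8, red, green, blue; 384x512 float32, m along the optical axis (not along the pixel's ray), 0 where there is no reading.
- camera_model(name): a dict with "intrinsics" (3x3 intrinsics, pixels), "dist" ([k1, k2, p1, p2, k3] as OpenCV has them; the pictures are not rectified), "view" (4x4, takes a point from world to camera coordinates). Camera axes: x right, y down, z forward; pixel columns grow to the right and rows downward; lengths in m; the calibration is good to about 2 mm. A picture is of the moment at which its call begins. camera_model takes no time and is no camera call.
- r.finish_job(): hands the job in; it is judged then, once.
The state is a dict: "clock": time; "q": joint angles; "qd": joint speeds; "joint_torque": joint torques, N m; "tool_pos": TCP position; "eef_rot": TCP orientation; "contact_force": force on the tool from outside, world axes, zero at the start; "moment": the same for the moment, N m; "opening": opening from 0.0 (shut) to 1.0 (fully open); "finger_force": force on a finger pad.
Only numpy, scipy, OpenCV 4.12 (cv2) and the standard library are available. Lean on these libraries where they do the work, as an engineer would, in place of code of your own. Each camera call takes 0.05 s, during which the arm holds its last target. There are 200 camera calls.

## Working session

There is one attempt and no reset: what is moved stays moved. The work goes in short steps, Python scripts to look and compute and a shell command to move; the robot and the scene stay as the last step left them, time stands still between calls to the robot, and variables do not carry over. Pictures are saved under pics/ and viewed, at most 10 in all, crops included, and the job is handed in when it is done.

```bash
mkdir -p pics; ls; cat > h.py <<'E'
import numpy as np, cv2
from plant import get_state, snapshot, camera_model, r
def save(n,img,crop=None,k=1):
    if crop: a,b,c,d=crop; img=img[b:d,a:c]
    img=cv2.resize(img,None,fx=k,fy=k,interpolation=cv2.INTER_CUBIC)
    cv2.imwrite('pics/'+n+'.png',img[:,:,::-1])
def ray(name,u,v):
    m=camera_model(name);K=np.array(m['intrinsics']);V=np.array(m['view'])
    p=cv2.undistortPoints(np.array([[[u,v]]],float),K,np.array(m['dist'],float))[0,0]
    R=V[:3,:3];o=-R.T@V[:3,3];return o,R.T@np.array([p[0],p[1],1.])
def atz(name,u,v,z):
    o,d=ray(name,u,v);return o+d*(z-o[2])/d[2]
def atd(name,u,v,dep):
    o,d=ray(name,u,v);return o+d*dep
def world(name,D):
    m=camera_model(name);K=np.array(m['intrinsics']);V=np.array(m['view'])
    vv,uu=np.mgrid[:D.shape[0],:D.shape[1]]
    p=cv2.undistortPoints(np.stack([uu.ravel(),vv.ravel()],1).astype(float)[:,None],K,np.array(m['dist'],float))[:,0]
    P=np.c_[p,np.ones(len(p))]*D.reshape(-1,1)
    return ((P-V[:3,3])@V[:3,:3]).reshape(*D.shape,3)
E
python3 - <<'E'
from h import *
for n in('scene','top'):
    I,D=snapshot(n);save(n+'0',I,k=1.5);np.savez('/tmp/'+n+'0',I=I,D=D)
    V=np.array(camera_model(n)['view']);print(n,-V[:3,:3].T@V[:3,3],V[2,:3])
s=get_state();print({k:np.round(v,3) for k,v in s.items()})
E
```

```text
pics
scene [0.01689678 0.82097256 1.0547476 ] [ 0.37537878 -0.55229499 -0.74435275]
top [0.42199967 0.10120261 1.09989108] [ 5.06231843e-02 -6.04305676e-04 -9.98717642e-01]
{'clock': np.float64(0.1), 'q': array([ 1.222,  0.69 , -0.195,  1.566,  0.157,  0.903, -0.215]), 'qd': array([-0.001, -0.002,  0.002, -0.003,  0.001, -0.001, -0.001]), 'joint_torque': array([-2.0000e-03, -5.2850e+01, -1.2710e+00, -1.5383e+01, -5.2000e-02,
        2.0000e-03,  0.0000e+00]), 'tool_pos': array([ 0.233, -0.579,  0.249]), 'eef_rot': array([ 0.982,  0.19 , -0.   , -0.001]), 'contact_force': array([0.071, 0.104, 0.4  ]), 'moment': array([-0.003,  0.038, -0.019]), 'finger_force': np.float64(0.0), 'opening': np.float64(1.002)}
```

View pics/scene0.png

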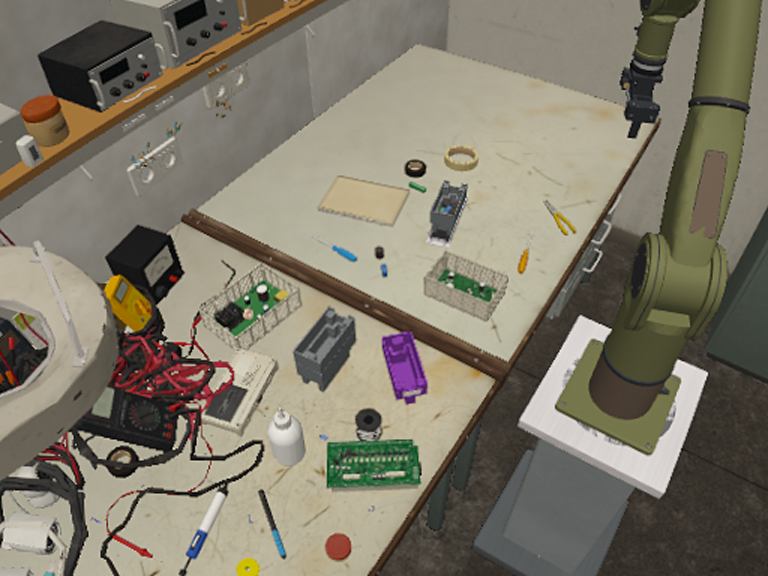

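View pics/top0.png

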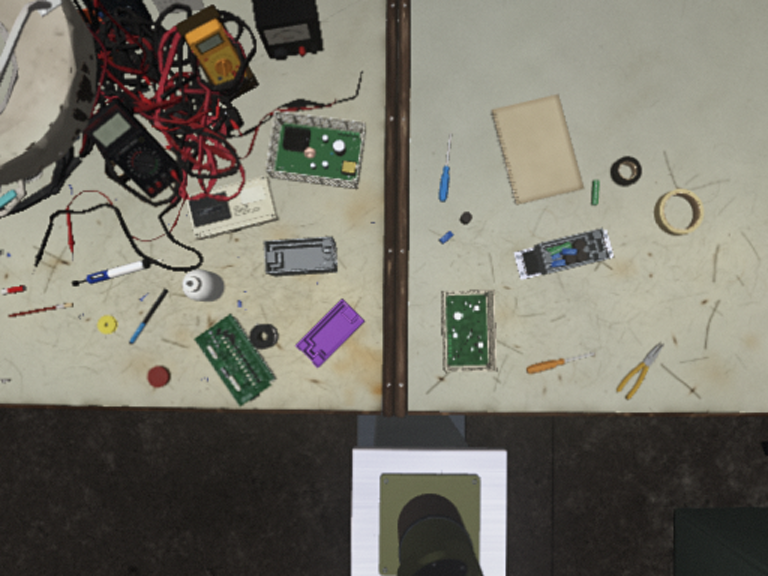

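The pictures (at 1.5x) show these candidates for the tote:
- Top view (300,256), scene (325,345): grey nested totes, left of the ledge. This is the one meant, being grey and nested.
- Top view (330,332): the purple look-alike, which I will leave alone.
- Top view (563,253): the full tote in the channel.

The white bottle is at top (202,285). I'll confirm in one enlarged crop.

```bash
python3 - <<'E'
from h import *
a=np.load('/tmp/top0.npz');I=a['I'];D=a['D']
b=np.load('/tmp/scene0.npz')
A=cv2.resize(I[150:190,165:235],None,fx=5.7,fy=5.7,interpolation=cv2.INTER_CUBIC)
B=cv2.resize(I[145:193,335:415],None,fx=5,fy=5,interpolation=cv2.INTER_CUBIC)
C=cv2.resize(b['I'][195:265,185:255],None,fx=4,fy=4,interpolation=cv2.INTER_CUBIC)
E=cv2.resize(b['I'][110:170,270:330],None,fx=4,fy=4,interpolation=cv2.INTER_CUBIC)
can=np.zeros((560,800,3),np.uint8)
can[:A.shape[0],:A.shape[1]]=A;can[:B.shape[0],400:800]=B
can[250:250+C.shape[0],:C.shape[1]]=C;can[250:250+E.shape[0],400:640]=E
save('crop0',can)
W=world('top',D);
for nm,(u0,u1,v0,v1),zz in(('nest',(165,235,145,195),(.095,.125)),('full',(335,415,140,195),(.06,.09)),('bottle',(118,150,170,205),(.03,.2))):
    S=W[v0:v1,u0:u1].reshape(-1,3);S=S[np.isfinite(S).all(1)]
    print(nm,np.percentile(S[:,2],[1,50,90,99]))
    S=S[(S[:,2]>zz[0])&(S[:,2]<zz[1])];
    c,sz,an=cv2.minAreaRect(S[:,:2].astype(np.float32)*1000);print(len(S),c,sz,an,S.mean(0))
E
```

```text
nest [-0.00492864  0.00117856  0.09172151  0.11169868]
323 (538.1923828125, 259.3373107910156) (62.835506439208984, 130.785888671875) 4.2759623527526855 [0.53874899 0.2609816  0.10539358]
full [-0.00506674  0.00057516  0.04216506  0.07813149]
285 (557.0181884765625, -275.2038879394531) (62.138484954833984, 130.98936462402344) 14.595924377441406 [ 0.55790564 -0.27465407  0.07155742]
bottle [-0.00447237  0.00520939  0.10866549  0.1335733 ]
458 (480.22021484375, 453.0311584472656) (56.28752899169922, 59.78569793701172) 89.53438568115234 [0.478695   0.44530819 0.09413232]
```

View pics/crop0.png

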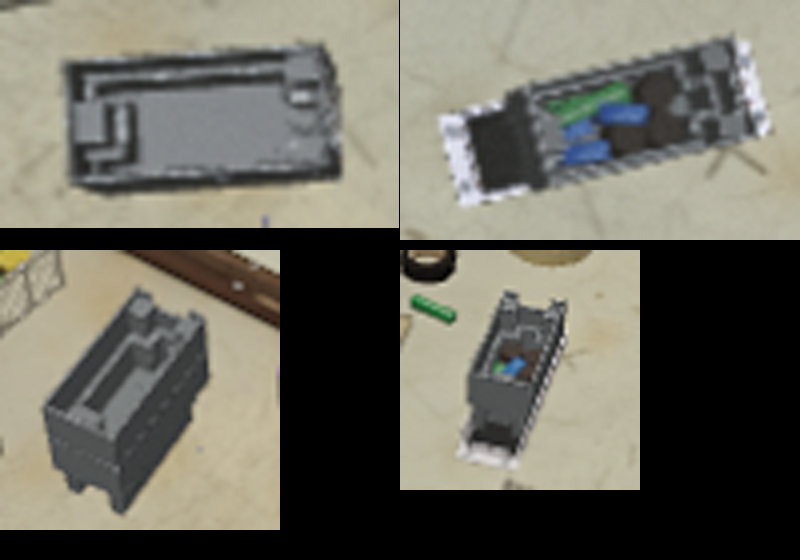

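The crop shows the grey nest with its mid-rear shoulder at left (88,120) and its corner shoulders and dip at right, so its front faces world -y. The full tote's corner shoulders and dip are also at right (712,55), so its front faces -y too. The measured sizes (62.8x130.8 and 62.1x131.0, rims at z 0.111 and 0.078) match the given ones.

The tote has to turn about -170° in the world. First I move over the nest.

```bash
python3 -m inch '1 .0229 -.0255 0 0 0 0;1 .0229 -.0255 0 0 0 0;1 .0229 -.0255 0 0 0 0;1 .0229 -.0255 0 0 0 0;1 .0229 -.0255 0 0 0 0;1 .0229 -.0255 0 0 0 0;1 .0229 -.0255 0 0 0 0;1 .0229 -.0255 0 0 0 0;1 .0229 -.0255 0 0 0 0;1 .0229 -.0255 0 0 0 0;1 .0229 -.0255 0 0 0 0;1 .0229 -.0255 0 0 0 0;1 .0229 -.0255 0 0 0 0;1 .0229 -.0255 0 0 0 0;1 .0229 -.0255 0 0 0 0;1 .0229 -.0255 0 0 0 0;1 .0229 -.0255 0 0 0 0;1 .0229 -.0255 0 0 0 0;1 .0229 -.0255 0 0 0 0;1 .0229 -.0255 0 0 0 0'
python3 -m inch '1 .0229 -.0255 0 0 0 0;1 .0229 -.0255 0 0 0 0;1 .0229 -.0255 0 0 0 0;1 .0229 -.0255 0 0 0 0;1 .0229 -.0255 0 0 0 0;1 .0229 -.0255 0 0 0 0;1 0 0 0 0 0 -.12;1 0 0 0 0 0 -.12;1 0 0 0 0 0 -.12;1 0 0 0 0 0 -.12;1 0 0 0 0 0 -.12;1 0 0 0 0 0 -.12;1 0 0 0 0 0 -.12;1 0 0 0 0 0 -.12;1 0 0 0 0 0 -.12;1 0 0 0 0 0 -.12;1 0 0 0 0 0 -.064;1 0 0 0 0 0 0;1 0 0 0 0 0 0'
cat >> h.py <<'E'
def rel(tx,ty,yaw):
    "tool-frame shift to world x,y and tool-z turn so tool y lies at yaw (deg)"
    from scipy.spatial.transform import Rotation as Ro
    s=get_state();R=Ro.from_quat(s['eef_rot']).as_matrix();p=np.array(s['tool_pos'])
    d=R.T@np.array([tx-p[0],ty-p[1],0]);a=np.degrees(np.arctan2(R[1,1],R[0,1]))
    e=(yaw-a+180)%360-180
    print('t',s['clock'],'p',p.round(4),'yawY',round(a,2),'shift',d.round(4),'turn z',round(-np.radians(e),4),'tilt',R[2].round(4),'F',np.round(s['contact_force'],2),'M',np.round(s['moment'],2),'op',round(float(s['opening']),3),'ff',s['finger_force'],'q7',s['q'].round(2))
E
python3 -c "
from h import *
rel(.538,.2593,4.28)"
```

```text
clock: 1.77
tool_pos: [0.4679, 0.0661, 0.2495]
eef_rot: [0.982, 0.19, -0.0, 0.0]
contact_force: [0.5, -0.9, 0.1]
opening: 1.002
finger_force: 0.0
clock: 3.35
tool_pos: [0.538, 0.2573, 0.2493]
eef_rot: [0.681, 0.733, -0.0, -0.0]
contact_force: [0.4, 0.0, -0.7]
opening: 0.997
finger_force: 0.0
t 3.35 p [0.538  0.2573 0.2493] yawY 4.23 shift [ 0.0019  0.0002 -0.    ] turn z -0.0009 tilt [-3.e-04 -9.e-04 -1.e+00] F [ 0.45  0.02 -0.68] M [ 0.02 -0.12 -0.01] op 0.997 ff 0.0 q7 [-0.26  0.68 -0.46  1.65  0.36  0.9  -0.79]
```

Pose is as planned. With this grasp, though, the later half turn would run joint 7 to about -2.8, past its limit. I take the equivalent grasp turned by π, which puts q7 at about 2.35.

```bash
python3 -m inch '1 .002 0 0 0 0 -.1208;1 0 0 0 0 0 -.1208;1 0 0 0 0 0 -.1208;1 0 0 0 0 0 -.1208;1 0 0 0 0 0 -.1208;1 0 0 0 0 0 -.1208;1 0 0 0 0 0 -.1208;1 0 0 0 0 0 -.1208;1 0 0 0 0 0 -.1208;1 0 0 0 0 0 -.1208;1 0 0 0 0 0 -.1208;1 0 0 0 0 0 -.1208;1 0 0 0 0 0 -.1208;1 0 0 0 0 0 -.1208;1 0 0 0 0 0 -.1208;1 0 0 0 0 0 -.1208;1 0 0 0 0 0 -.1208;1 0 0 0 0 0 -.1208;1 0 0 0 0 0 -.1208;1 0 0 0 0 0 -.1208'
python3 -m inch '1 0 0 0 0 0 -.1208;1 0 0 0 0 0 -.1208;1 0 0 0 0 0 -.1208;1 0 0 0 0 0 -.1208;1 0 0 0 0 0 -.1208;1 0 0 0 0 0 -.1208;1 0 0 0 0 0 0;1 0 0 .02 0 0 0;1 0 0 .025 0 0 0;1 0 0 .025 0 0 0;1 0 0 .02 0 0 0;1 0 0 0 0 0 0;1 0 0 0 0 0 0'
python3 -c "
from h import *
rel(.538,.2593,184.28)
I,D=snapshot('scene');save('s1',I,(170,170,290,270),6)"
```

```text
clock: 5.02
tool_pos: [0.5379, 0.2594, 0.2494]
eef_rot: [-0.446, 0.895, -0.0, -0.0]
contact_force: [0.6, 0.5, 0.2]
opening: 0.999
finger_force: 0.0
clock: 6.1
tool_pos: [0.5376, 0.2593, 0.1591]
eef_rot: [0.732, -0.681, -0.0, 0.001]
contact_force: [-0.1, 0.3, 0.4]
opening: 1.002
finger_force: 0.0
t 6.1 p [0.5376 0.2593 0.1591] yawY -175.85 shift [ 0.     -0.0004 -0.    ] turn z -0.0022 tilt [ 0.0012  0.0017 -1.    ] F [-0.12  0.27  0.37] M [ 0.12 -0.03  0.04] op 1.002 ff 0.0 q7 [ 0.05  1.04 -1.17  1.71  1.04  1.16  1.78]
```

View pics/s1.png

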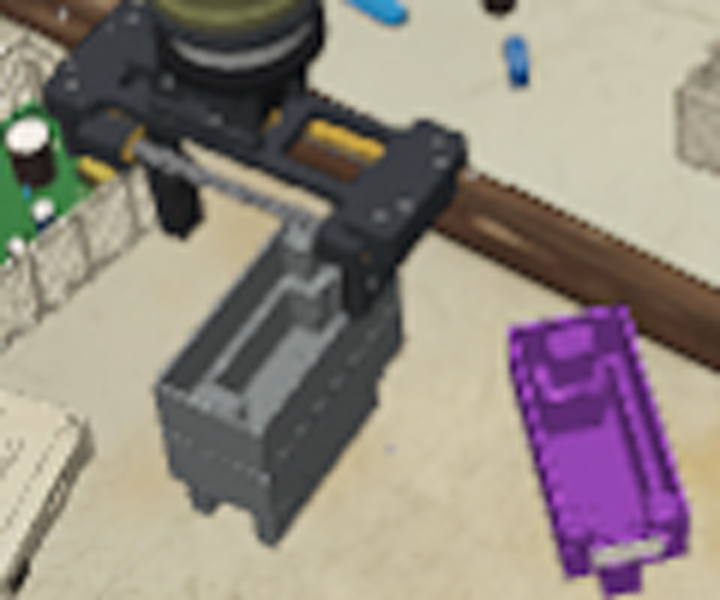

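The crop shows the fingers straddling the grey tote: (175,200) on the far side, (360,270) on the near side. The path down is clear. Now descend and grip.

```bash
python3 -m inch '1 0 0 .02 0 0 0;1 0 0 .02 0 0 0;1 0 0 .02 0 0 0;1 0 0 .008 0 0 0;1 0 0 .005 0 0 0;1 0 0 0 0 0 0;0 0 0 0 0 0 0;0 0 0 0 0 0 0;0 0 0 0 0 0 0;0 0 0 0 0 0 0;0 0 0 0 0 0 0;0 0 0 0 0 0 0;0 0 0 0 0 0 0' 20
python3 -m inch '0 0 0 0 0 0 0;0 0 0 0 0 0 0;0 0 0 0 0 0 0;0 0 0 0 0 0 0'
python3 -c "
from h import *
rel(.538,.2593,184.28)"
```

```text
clock: 7.23
tool_pos: [0.5382, 0.2599, 0.0874]
eef_rot: [0.733, -0.68, 0.0, -0.0]
contact_force: [-0.7, -0.6, 5.8]
opening: 0.705
finger_force: 20.0
clock: 7.57
tool_pos: [0.5382, 0.2599, 0.0874]
eef_rot: [0.733, -0.68, 0.0, -0.0]
contact_force: [0.7, -0.4, 5.2]
opening: 0.703
finger_force: 20.0
t 7.5667 p [0.5382 0.2599 0.0874] yawY -175.69 shift [ 0.0006  0.0003 -0.    ] turn z 0.0004 tilt [-3.e-04 -9.e-04 -1.e+00] F [ 0.74 -0.42  5.15] M [-0.1   0.01  0.02] op 0.703 ff 19.99952031299472 q7 [ 0.02  1.13 -1.1   1.74  1.16  1.08  1.71]
```

Grip holds at 61.9 mm opening, on the band. The TCP is 48.4 mm above the tote's underside, so home TCP z is about 0.117. Lift slowly, then check the weight and whether the spare stayed.

```bash
python3 -m inch '0 0 0 -.002 0 0 0;0 0 0 -.005 0 0 0;0 0 0 -.006 0 0 0;0 0 0 -.008 0 0 0;0 0 0 -.01 0 0 0;0 0 0 -.01 0 0 0;0 0 0 -.01 0 0 0;0 0 0 -.015 0 0 0;0 0 0 -.02 0 0 0;0 0 0 -.02 0 0 0;0 0 0 -.02 0 0 0;0 0 0 -.01 0 0 0;0 0 0 0 0 0 0;0 0 0 0 0 0 0'
python3 -c "
from h import *
rel(.538,.2593,184.28)
I,D=snapshot('scene');save('s2',I,(170,150,300,270),4)"
```

```text
clock: 8.73
tool_pos: [0.5381, 0.2595, 0.2231]
eef_rot: [0.733, -0.68, 0.0, -0.0]
contact_force: [1.3, -0.0, -2.7]
opening: 0.702
finger_force: 20.0
t 8.7333 p [0.5381 0.2595 0.2231] yawY -175.69 shift [ 0.0002  0.0001 -0.    ] turn z 0.0005 tilt [ 3.e-04 -9.e-04 -1.e+00] F [ 1.3  -0.02 -2.66] M [ 0.09 -0.01  0.05] op 0.702 ff 19.999374838080257 q7 [ 0.07  0.96 -1.23  1.66  0.95  1.24  1.85]
```

View pics/s2.png

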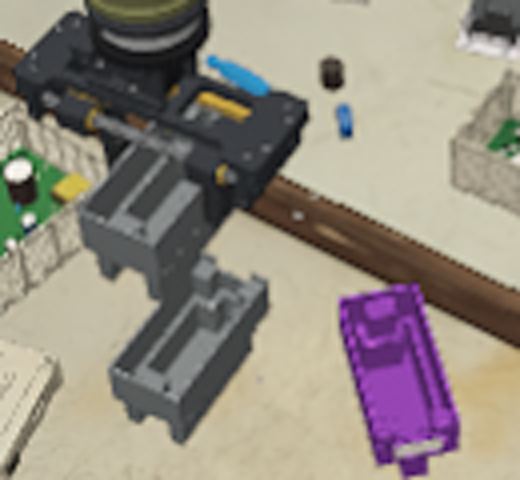

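The tote is out, the spare at (190,360) stands where it was, and the held tote hangs level. Carry it over the channel, turn it, and cross-check the full tote's position with the scene camera's first picture.

```bash
python3 -m inch '0 .02 .0013 -.005 0 0 0;0 .0334 .0013 -.005 0 0 0;0 .0334 .0013 -.005 0 0 0;0 .0334 .0013 -.005 0 0 0;0 .0334 .0013 0 0 0 0;0 .0334 .0013 0 0 0 0;0 .0334 .0013 0 0 0 0;0 .0334 .0013 0 0 0 0;0 .0334 .0013 0 0 0 0;0 .0334 .0013 0 0 0 0;0 .0334 .0013 0 0 0 0;0 .0334 .0013 0 0 0 0;0 .0334 .0013 0 0 0 0;0 .0334 .0013 0 0 0 0;0 .0334 .0013 0 0 0 0;0 .0334 .0013 0 0 0 0;0 .0138 0 0 0 0 0;0 0 0 0 0 0 .06;0 0 0 0 0 0 .12;0 0 0 0 0 0 .12'
python3 -m inch '0 0 0 0 0 0 .12;0 0 0 0 0 0 .12;0 0 0 0 0 0 .12;0 0 0 0 0 0 .12;0 0 0 0 0 0 .12;0 0 0 0 0 0 .12;0 0 0 0 0 0 .12;0 0 0 0 0 0 .12;0 0 0 0 0 0 .12;0 0 0 0 0 0 .12;0 0 0 0 0 0 .12;0 0 0 0 0 0 .12;0 0 0 0 0 0 .12;0 0 0 0 0 0 .12;0 0 0 0 0 0 .12;0 0 0 0 0 0 .12;0 0 0 0 0 0 .12;0 0 0 0 0 0 .12;0 0 0 0 0 0 .12;0 0 0 0 0 0 .12'
python3 - <<'E'
from h import *
rel(.557,-.2752,14.6)
b=np.load('/tmp/scene0.npz');W=world('scene',b['D'])
for c0,zz in(((.538,.259),(.1,.12)),((.557,-.275),(.07,.085))):
    S=W[np.linalg.norm(W[...,:2]-c0,axis=-1)<.1];S=S[(S[:,2]>zz[0])&(S[:,2]<zz[1])]
    print(len(S),cv2.minAreaRect(S[:,:2].astype(np.float32)*1000),np.percentile(S[:,2],99))
a=np.load('/tmp/top0.npz');W=world('top',a['D'])
# channel: low band ends + sides
S=W[np.linalg.norm(W[...,:2]-(.557,-.275),axis=-1)<.14];S=S[(S[:,2]>.012)&(S[:,2]<.1)]
print(len(S),cv2.minAreaRect(S[:,:2].astype(np.float32)*1000))
E
```

```text
clock: 10.45
tool_pos: [0.5525, -0.2647, 0.2356]
eef_rot: [-0.616, 0.788, -0.004, -0.002]
contact_force: [0.4, 0.4, -1.8]
opening: 0.701
finger_force: 20.0
clock: 12.12
tool_pos: [0.5525, -0.2644, 0.2361]
eef_rot: [0.511, 0.86, -0.003, 0.003]
contact_force: [-0.3, 0.9, -1.5]
opening: 0.703
finger_force: 20.0
t 12.1167 p [ 0.5525 -0.2644  0.2361] yawY 28.59 shift [-0.0117 -0.0013  0.0001] turn z 0.2442 tilt [-0.0085 -0.0024 -1.    ] F [-0.27  0.95 -1.5 ] M [-0.02 -0.17 -0.01] op 0.703 ff 19.991552776191384 q7 [ 0.86  0.84 -0.96  1.6   0.76  1.1   0.2 ]
284 ((536.81640625, 261.7486877441406), (63.74056625366211, 128.97569274902344), 4.792115211486816) 0.11432619427684475
92 ((556.9635009765625, -271.35247802734375), (63.51096725463867, 137.63433837890625), 14.255398750305176) 0.07997583519918489
968 ((607.8453369140625, -268.5494079589844), (170.53939819335938, 179.6427764892578), 11.774776458740234)
```

```bash
python3 -m inch '0 -.006 -.0007 0 0 0 0;0 -.0057 -.0006 0 0 0 0;0 0 0 0 0 0 .12;0 0 0 0 0 0 .126;0 0 0 .02 0 0 0;0 0 0 .02 0 0 0;0 0 0 .01 0 0 0;0 0 0 0 0 0 0;0 0 0 0 0 0 0' || python3 -m inch '0 -.006 -.0007 0 0 0 0;0 -.0057 -.0006 0 0 0 0;0 0 0 0 0 0 .123;0 0 0 0 0 0 .123;0 0 0 .02 0 0 0;0 0 0 .02 0 0 0;0 0 0 .01 0 0 0;0 0 0 0 0 0 0;0 0 0 0 0 0 0'
python3 - <<'E'
from h import *
rel(.557,-.2752,14.5)
I,D=snapshot('top');I2,D2=snapshot('scene')
A=cv2.resize(I[135:205,325:425],None,fx=5,fy=5,interpolation=cv2.INTER_CUBIC)
C=cv2.resize(I2[100:180,265:340],None,fx=4,fy=4,interpolation=cv2.INTER_CUBIC)
can=np.zeros((360,800,3),np.uint8);can[:350,:500]=A;can[:320,500:]=C;save('s3',can)
E
```

```text
clock: 12.87
tool_pos: [0.5579, -0.2765, 0.1872]
eef_rot: [0.61, 0.793, -0.003, 0.004]
contact_force: [1.0, -0.1, -1.1]
opening: 0.701
finger_force: 20.0
t 12.8667 p [ 0.5579 -0.2765  0.1872] yawY 14.84 shift [ 0.0015 -0.0005 -0.    ] turn z 0.006 tilt [-9.5e-03  8.0e-04 -1.0e+00] F [ 1.04 -0.07 -1.1 ] M [-0.   -0.16 -0.03] op 0.701 ff 19.999455003999174 q7 [ 0.83  0.89 -0.86  1.62  0.78  1.01 -0.03]out of range
```

View pics/s3.png

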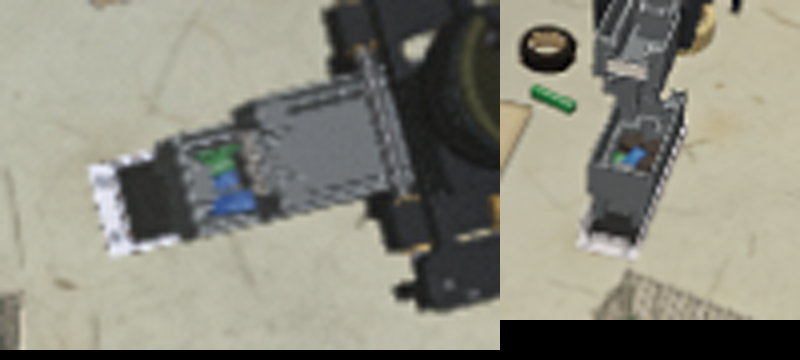

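Both views show the held tote's white card holder (front) facing +y, with the full tote's dip at the -y end, so the half turn is right. I correct the small tilt, then compare both rims with the same camera.

```bash
python3 -m inch '0 .0015 -.0005 0 0 .0095 .006;0 0 0 0 0 0 0;0 0 0 0 0 0 0'
python3 - <<'E'
from h import *
rel(.557,-.2752,14.5)
t=np.radians(14.5);u=np.array([-np.sin(t),np.cos(t)]);n=np.array([np.cos(t),np.sin(t)])
p=get_state()['tool_pos'][:2]
print('TCP u,n',p@u,p@n)
I,D=snapshot('top');W1=world('top',D);np.savez('/tmp/top1',I=I,D=D);W0=world('top',np.load('/tmp/top0.npz')['D'])
def ext(W,z0,z1,ref):
    S=W.reshape(-1,3);S=S[(S[:,2]>z0)&(S[:,2]<z1)&(np.linalg.norm(S[:,:2]-ref,axis=1)<.085)]
    a=S[:,:2]@u;b=S[:,:2]@n;return a,b,S
a,b,S=ext(W0,.066,.09,p);print('full u',np.percentile(a,[0,1,99,100]),'n',np.percentile(b,[0,1,99,100]),len(a))
c=(a.max()+a.min())/2
a,b,S=ext(W1,.195,.225,p);m=a>c+.015;print('held u',np.percentile(a,[99,100]),'n',np.percentile(b[m],[0,1,99,100]),m.sum(),'z',np.percentile(S[m,2],[50,99]))
# tilt of held rim
A=np.c_[a[m],b[m],np.ones(m.sum())];print(np.linalg.lstsq(A,S[m,2],rcond=None)[0])
a,b,S=ext(W1,.066,.09,p);print('full now u',np.percentile(a,[99,100]),'n',np.percentile(b,[0,1,99,100]),len(a))
E
```

```text
clock: 13.22
tool_pos: [0.5574, -0.2753, 0.1884]
eef_rot: [0.613, 0.79, 0.0, 0.001]
contact_force: [0.1, 0.6, -1.7]
opening: 0.705
finger_force: 20.0
t 13.2167 p [ 0.5574 -0.2753  0.1884] yawY 14.43 shift [ 0.0002 -0.0004 -0.    ] turn z -0.0012 tilt [-0.0018  0.0024 -1.    ] F [ 0.07  0.57 -1.7 ] M [ 0.   -0.06 -0.02] op 0.705 ff 19.99948973301798 q7 [ 0.83  0.89 -0.87  1.62  0.77  1.01 -0.03]
TCP u,n -0.4060732235209772 0.4707570405461654
full u [-0.47136102 -0.4694055  -0.34073867 -0.34044965] n [0.43919483 0.43925057 0.50132659 0.50151107] 245
held u [-0.34043658 -0.33984634] n [0.43983378 0.43985172 0.50168136 0.50191139] 158 z [0.20474845 0.21423472]
[-0.18762173 -0.02810476  0.1521374 ]
full now u [-0.3408646  -0.34077255] n [0.43918362 0.43922121 0.50093917 0.5011511 ] 108
```

Held and full rims agree to about 0.5 mm in both directions (full u-end -0.3407, n-mid 0.4702; held -0.3400, 0.4709). Descend to just above the mouth.

```bash
python3 -m inch '0 -.0005 -.0005 .01 0 0 0;0 0 0 .015 0 0 0;0 0 0 .015 0 0 0;0 0 0 .01 0 0 0;0 0 0 .005 0 0 0;0 0 0 .002 0 0 0;0 0 0 0 0 0 0;0 0 0 0 0 0 0'
python3 -c "
from h import *
rel(.557,-.2752,14.5)"
python3 -m inch '0 0 0 .001 0 0 0;0 0 0 .001 0 0 0;0 0 0 .001 0 0 0;0 0 0 .001 0 0 0;0 0 0 0 0 0 0'
python3 -c "
from h import *
rel(.557,-.2752,14.5)"
```

```text
clock: 13.93
tool_pos: [0.5573, -0.2756, 0.131]
eef_rot: [0.613, 0.79, 0.001, 0.001]
contact_force: [0.5, -0.2, -2.4]
opening: 0.704
finger_force: 20.0
t 13.9333 p [ 0.5573 -0.2756  0.131 ] yawY 14.44 shift [ 0.0004 -0.0002 -0.    ] turn z -0.001 tilt [-0.0012  0.0023 -1.    ] F [ 0.46 -0.19 -2.42] M [-0.03 -0.15 -0.01] op 0.704 ff 19.99947922071442 q7 [ 0.81  0.96 -0.82  1.66  0.85  0.92 -0.09]
clock: 14.35
tool_pos: [0.5568, -0.2758, 0.1266]
eef_rot: [0.613, 0.79, 0.0, 0.001]
contact_force: [-0.2, 0.1, -1.6]
opening: 0.703
finger_force: 20.0
t 14.35 p [ 0.5568 -0.2758  0.1266] yawY 14.43 shift [ 0.0005  0.0003 -0.    ] turn z -0.0012 tilt [-0.0012  0.0014 -1.    ] F [-0.16  0.06 -1.56] M [-0.11 -0.12  0.03] op 0.703 ff 19.99951869249344 q7 [ 0.81  0.96 -0.81  1.66  0.85  0.91 -0.1 ]
```

Free so far (1.6 N is just the tote's weight). Go on past rim level, 1 mm at a time.

```bash
python3 -m inch '0 0 0 .001 0 0 0;0 0 0 .001 0 0 0;0 0 0 0 0 0 0' ; python3 -m inch '0 0 0 .001 0 0 0;0 0 0 .001 0 0 0;0 0 0 0 0 0 0'
python3 -c "
from h import *
rel(.557,-.2752,14.5)"
```

```text
clock: 14.6
tool_pos: [0.5568, -0.2757, 0.1245]
eef_rot: [0.613, 0.79, 0.0, 0.001]
contact_force: [-0.1, 0.3, -1.3]
opening: 0.702
finger_force: 20.0
clock: 14.85
tool_pos: [0.5568, -0.2757, 0.1225]
eef_rot: [0.613, 0.79, 0.0, 0.001]
contact_force: [-0.0, -0.5, -1.6]
opening: 0.702
finger_force: 20.0
t 14.85 p [ 0.5568 -0.2757  0.1225] yawY 14.44 shift [ 0.0005  0.0003 -0.    ] turn z -0.0011 tilt [-0.001   0.0012 -1.    ] F [-0.02 -0.54 -1.64] M [-0.01 -0.06  0.01] op 0.702 ff 19.99952574726194 q7 [ 0.81  0.97 -0.81  1.66  0.86  0.9  -0.1 ]
```

Underside is about 3 mm below the rim with no contact, so it is in the mouth. Continue gently to the shoulders.

```bash
python3 -m inch '0 0 0 .001 0 0 0;0 0 0 .001 0 0 0;0 0 0 .001 0 0 0;0 0 0 0 0 0 0' ; python3 -m inch '0 0 0 .0005 0 0 0;0 0 0 .0005 0 0 0;0 0 0 0 0 0 0'; python3 -m inch '0 0 0 .0005 0 0 0;0 0 0 .0005 0 0 0;0 0 0 0 0 0 0'
python3 -c "
from h import *
rel(.557,-.2752,14.5)"
```

```text
clock: 15.18
tool_pos: [0.5568, -0.2757, 0.1194]
eef_rot: [0.613, 0.79, 0.0, 0.001]
contact_force: [-0.0, -0.8, -1.5]
opening: 0.705
finger_force: 20.0
clock: 15.43
tool_pos: [0.5569, -0.2757, 0.1186]
eef_rot: [0.613, 0.79, 0.0, 0.001]
contact_force: [-0.1, 0.4, -2.6]
opening: 0.703
finger_force: 20.0
clock: 15.68
tool_pos: [0.557, -0.2757, 0.1177]
eef_rot: [0.613, 0.79, 0.0, 0.001]
contact_force: [0.1, -0.5, -2.3]
opening: 0.701
finger_force: 20.0
t 15.6833 p [ 0.557  -0.2757  0.1177] yawY 14.44 shift [ 0.0005  0.0002 -0.    ] turn z -0.0011 tilt [-0.0012  0.0017 -1.    ] F [ 0.1  -0.54 -2.29] M [-0.04 -0.13 -0.  ] op 0.701 ff 19.999535330571234 q7 [ 0.8   0.97 -0.8   1.66  0.87  0.89 -0.11]
```

```bash
for i in 1; do python3 -m inch '0 0 0 .0005 0 0 0;0 0 0 0 0 0 0'; done; python3 -m inch '0 0 0 .0005 0 0 0;0 0 0 0 0 0 0;0 0 0 0 0 0 0'
python3 -c "
from h import *
rel(.557,-.2752,14.5)"
```

```text
clock: 15.85
tool_pos: [0.557, -0.2757, 0.1173]
eef_rot: [0.613, 0.79, 0.0, 0.001]
contact_force: [0.2, 0.2, -0.4]
opening: 0.702
finger_force: 20.0
clock: 16.1
tool_pos: [0.557, -0.2757, 0.117]
eef_rot: [0.613, 0.79, 0.0, 0.001]
contact_force: [-0.5, -0.0, 2.0]
opening: 0.706
finger_force: 20.0
t 16.1 p [ 0.557  -0.2757  0.117 ] yawY 14.44 shift [ 0.0005  0.0001 -0.    ] turn z -0.0011 tilt [-0.0014  0.0017 -1.    ] F [-0.46 -0.02  1.97] M [-0.04  0.13 -0.02] op 0.706 ff 19.998699913267046 q7 [ 0.8   0.97 -0.8   1.66  0.87  0.89 -0.11]
```

Contact at TCP 0.1173, the predicted home height is 0.1174. It bears on the shoulders with under 4 N and is level. Open, check, and back straight up.

```bash
python3 -m inch '.5 0 0 0 0 0 0;.6 0 0 0 0 0 0;.8 0 0 0 0 0 0;1 0 0 0 0 0 0;1 0 0 0 0 0 0;1 0 0 0 0 0 0;1 0 0 0 0 0 0'; python3 -m inch '1 0 0 -.003 0 0 0;1 0 0 -.006 0 0 0;1 0 0 -.01 0 0 0;1 0 0 -.015 0 0 0;1 0 0 -.02 0 0 0;1 0 0 -.03 0 0 0;1 0 0 -.03 0 0 0;1 0 0 -.03 0 0 0;1 -.03 0 -.03 0 0 0;1 -.04 0 0 0 0 0;1 -.04 0 0 0 0 0;1 -.04 0 0 0 0 0;1 -.04 0 0 0 0 0;1 0 0 0 0 0 0'
python3 - <<'E'
from h import *
rel(.557,-.2752,14.5)
I,D=snapshot('top');W=world('top',D)
t=np.radians(14.5);u=np.array([-np.sin(t),np.cos(t)]);n=np.array([np.cos(t),np.sin(t)])
S=W.reshape(-1,3);S=S[(S[:,2]>.1)&(S[:,2]<.16)&(np.linalg.norm(S[:,:2]-(.557,-.2755),axis=1)<.085)]
T=S[S[:,2]>.132];print(len(T),cv2.minAreaRect(T[:,:2].astype(np.float32)*1000))
a=T[:,:2]@u+.406;b=T[:,:2]@n-.4704
for nm,m in(('+u',a>.05),('-u',a<-.05),('+n',b>.024),('-n',b<-.024)): print(nm,m.sum(),np.percentile(T[m,2],[50,95]).round(4))
I2,D2=snapshot('scene')
A=cv2.resize(I[135:205,325:425],None,fx=5,fy=5,interpolation=cv2.INTER_CUBIC)
C=cv2.resize(I2[100:180,265:340],None,fx=4,fy=4,interpolation=cv2.INTER_CUBIC)
E=cv2.resize(I2[160:320,150:300],None,fx=1.5,fy=1.5,interpolation=cv2.INTER_CUBIC)
can=np.zeros((600,800,3),np.uint8);can[:350,:500]=A;can[:320,500:]=C;can[352:592,:225]=E;save('s4',can)
E
```

```text
clock: 16.68
tool_pos: [0.557, -0.2757, 0.1167]
eef_rot: [0.613, 0.79, 0.0, 0.001]
contact_force: [0.2, 0.4, -0.9]
opening: 1.0
finger_force: 0.0
clock: 17.85
tool_pos: [0.6027, -0.4689, 0.2907]
eef_rot: [0.618, 0.786, -0.001, 0.004]
contact_force: [-1.9, -0.9, -1.0]
opening: 0.998
finger_force: 0.0
t 17.85 p [ 0.6027 -0.4689  0.2907] yawY 13.68 shift [ 0.199   0.0014 -0.0014] turn z -0.0143 tilt [-0.0071  0.0028 -1.    ] F [-1.85 -0.85 -1.04] M [-0.06  0.02  0.01] op 0.998 ff 0.0 q7 [ 0.91  0.97 -0.88  0.98  0.7   1.44  0.44]
233 ((557.3882446289062, -277.0343322753906), (62.50220489501953, 130.86404418945312), 14.605907440185547)
+u 51 [0.1355 0.1412]
-u 86 [0.1373 0.1419]
+n 66 [0.14  0.143]
-n 61 [0.1402 0.1431]
```

View pics/s4.png

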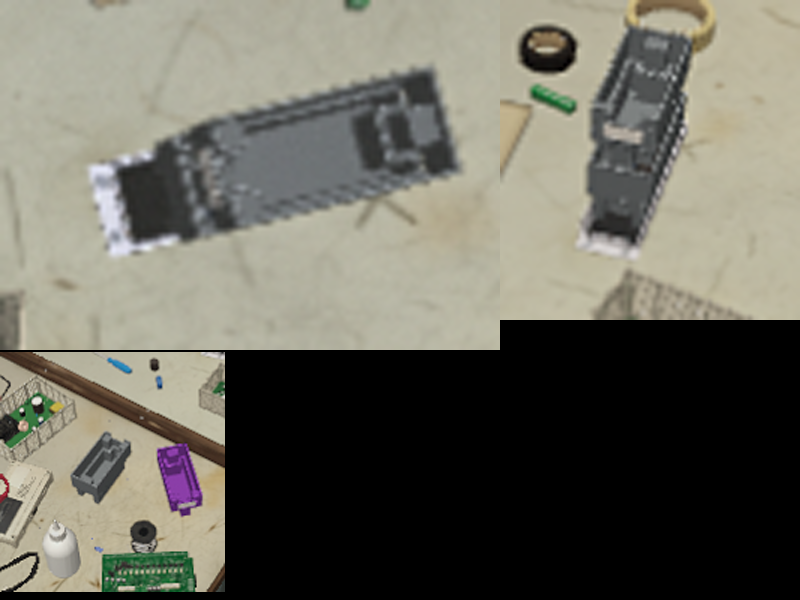

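The picture shows the tote stacked in line with the full one, its dip and card holder at (205,170) facing +y. The rim reads 0.141–0.143 against 0.141 expected, and both ends agree, so it is level and home. The spare at (100,465) and the bottle at (60,550) stand as before.

```bash
python3 -c "
from plant import r
print(r.finish_job())"
```

```text
the job is handed in; nothing more can be done
None
```

The upper tote is stacked home and level on the full tote with its front reversed, released gently (under 4 N bearing) with the spare and bottle undisturbed; the job was handed in at about 18 s, with no verdict returned.

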